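# Rack the case-press dies in order of size

## Task

Put the watchmaker's four stemmed aluminium pressing dies away on the wooden rack, one standing upright in the middle of each cork pad, in order of disc diameter: the smallest on the pad next to the tall brass post, the largest at the far end. Do not knock any die over, and leave them all released and standing still.

Things in the scene. Friction and masses are not known exactly. Their poses are not given: they have to be found in the camera images.
- die_24: the smallest pressing die: a bare aluminium disc 24 mm across and 14 mm thick, standing flat, with a grey upright stem in its centre, 16 mm across, from 14 to 52 mm above the underside (same stem on all four dies; grip it there). Loose, 25 to 140 g. Origin: centre of the underside; z up along the stem.
- die_34: the second smallest pressing die: a bare aluminium disc 34 mm across and 14 mm thick, standing flat, with a grey upright stem in its centre, 16 mm across, from 14 to 52 mm above the underside (same stem on all four dies; grip it there). Loose, 25 to 140 g. Origin: centre of the underside; z up along the stem.
- die_44: the second largest pressing die: a bare aluminium disc 44 mm across and 14 mm thick, standing flat, with a grey upright stem in its centre, 16 mm across, from 14 to 52 mm above the underside (same stem on all four dies; grip it there). Loose, 25 to 140 g. Origin: centre of the underside; z up along the stem.
- die_54: the largest pressing die: a bare aluminium disc 54 mm across and 14 mm thick, standing flat, with a grey upright stem in its centre, 16 mm across, from 14 to 52 mm above the underside (same stem on all four dies; grip it there). Loose, 25 to 140 g. Origin: centre of the underside; z up along the stem.
- pad_a: round cork pad 56 mm across and 3 mm thick, fixed on the dark wooden rack (380 x 70 x 15 mm); first (the +y end of the rack) in the straight row of four, 70 mm from pad to pad; the rack is turned by at most 0.25 rad about the vertical. Origin: centre of the pad's underside, 15 mm above the table, so its top is 3 mm above the origin; y runs along the row from pad_d towards pad_a, z up.
- pad_b: round cork pad 56 mm across and 3 mm thick, fixed on the dark wooden rack (380 x 70 x 15 mm); second from the +y end in the straight row of four, 70 mm from pad to pad; the rack is turned by at most 0.25 rad about the vertical. Origin: centre of the pad's underside, 15 mm above the table, so its top is 3 mm above the origin; y runs along the row from pad_d towards pad_a, z up.
- pad_c: round cork pad 56 mm across and 3 mm thick, fixed on the dark wooden rack (380 x 70 x 15 mm); third from the +y end in the straight row of four, 70 mm from pad to pad; the rack is turned by at most 0.25 rad about the vertical. Origin: centre of the pad's underside, 15 mm above the table, so its top is 3 mm above the origin; y runs along the row from pad_d towards pad_a, z up.
- pad_d: round cork pad 56 mm across and 3 mm thick, fixed on the dark wooden rack (380 x 70 x 15 mm); last (the -y end of the rack) in the straight row of four, 70 mm from pad to pad; the rack is turned by at most 0.25 rad about the vertical. Origin: centre of the pad's underside, 15 mm above the table, so its top is 3 mm above the origin; y runs along the row from pad_d towards pad_a, z up.
- post: upright brass post with a mushroom head (18 mm across, 32 mm tall), fixed on one end of the rack, on the line of the pads, 67 mm beyond the centre of the nearest pad; it marks the end of the rack where the smallest die belongs. The other end carries only a low wooden bar, 8 mm high. Which end has the post differs from start to start. Origin: centre of its underside, on the rack's top.
Mind the look-alikes: they are no part of the job. What is shaped like the die_54 but red is not meant.

How it is judged:
By the outcome, as a careful person would: the job done as asked, in the order asked, and still so for the second after the job is handed in, with the robot touching nothing.
It also fails if it takes over 83 s, if anything falls off the work surface, if the arm or the gripper's body presses on something with over 40 N, if the wrist force passes 120 N, or if a joint passes its speed limit or range.

## Robot

A 6-joint arm with a two-finger parallel gripper is mounted at the origin on the work surface. World frame = base frame: x ahead of the robot, y to its left, z up, the work surface at z = 0. Lengths are in m, angles in rad, forces in N, time in s.
With the tool pointing down it reaches from about 0.325 to 0.775 m from the base axis. Payload 9.3 kg.
Tool frame: the origin (TCP) lies between the finger pads; the fingertips stand 17 mm ahead of it and the grasp point (between the pads) lies 2 mm behind it; z points along the fingers, y is the line along which they close (so a half turn about z gives the same grasp; the last joint's range is limited). The gripper opens to 85 mm and grips with 20 to 120 N. Pads are 22 mm wide; open, the fingers measure 114 mm over their backs; the gripper's body (76 mm by 85 mm) begins 54 mm behind the grasp point. The pads swing forward as they close: fully open they stand 13 mm farther back than shut.
Start: joints at [1.11, 0.259, 0.021, 1.334, 0, 1.418], TCP at [0.167, 0.524, 0.248] pointing down, gripper open.
Joint ranges: [-3.04, 3.04], [-0.91, 1.82], [-1.04, 1.36], [-1.92, 1.95], [-1.52, 1.45], [-3.14, 3.14]. Speed limits (rad/s): [2.22, 2.22, 2.79, 3.14, 3.14, 3.14].

## Interface

Orientations are given as a unit quaternion [w, x, y, z].
In Python, from workcell import bot gives the robot as it stands. Calls block until the motion is done:
- bot.move_to(position, orientation): joint-space move of the TCP to a pose.
- bot.move_linear(position, rotation=None, velocity=0.15): straight line of the TCP; rotation=None keeps the orientation; velocity is the mean speed in m/s.
- bot.goto_joints(angles): joint-space move.
- bot.open() and bot.gripper_close(grip_force=None): open the fingers fully, or close them until they stop; grip_force is the grip in N (None keeps the last).
- bot.wait(seconds).
- bot.inverse_kinematics(position, orientation): joint angles nearest the present ones, or None.
- bot.get_state(): the state.
- bot.read_camera(name): name is "side" or "top" or "wrist"; returns the picture (400x640x3 uint8, red, green, blue); there is no depth.
- bot.camera_info(name): a dict with "camera_matrix" (3x3 intrinsics, pixels), "k1" (the pictures are not rectified: a ray, as slopes to the right and down, at radius r is drawn at 1 + k1 r^2 times it, then the intrinsics apply), "pose" (4x4, takes a point from camera to world coordinates); the wrist camera has in their place "mount" (4x4, takes a point from camera to tool coordinates, whose origin is the TCP and whose axes are the flange's). Camera axes: x right, y down, z forward; pixel columns grow to the right and rows downward; lengths in m; the calibration is good to about 2 mm. A picture is of the moment at which its call begins: read the wrist's pose just before it. camera_info takes no time and is no camera call.
A pose or a line that the arm cannot do raises bot.MotionError and nothing moves.
- bot.sign_off(): hands the job in; it is judged then, once.
Trained networks look in the newest picture that a camera, given by its name, has taken for a name from the list of things; names that differ only in an ending like _2 or _b are one class to them, and where a whole thing is asked for, a point or a joint stands for the part that bears it (a point fixed in the world has none). Each returns a list of dicts, best first, with "conf" (0 to 1); they miss things now and then, are a little off and sometimes report something else, mostly with a low value. They report only what shows in the picture. A call takes as long as a camera call. They do not tell look-alikes from the thing itself.
- bot.boxes_of(label, camera): "point" ([x, y, z] in m, in world coordinates, good to about 4 mm: the middle of the surface that is visible of it).
- bot.outline_of(label, camera): "mask" (400x640 bool, what is visible of it).
The state is a dict: "time_s": time; "joint_pos": joint angles; "joint_velocities": joint speeds; "joint_efforts": joint torques, N m; "position": TCP position; "orientation": TCP orientation; "ft_force": force on the tool from outside, world axes, zero at the start; "wrist_torque": the same for the moment, N m; "grip_width": opening from 0.0 (shut) to 1.0 (fully open); "grasp_force": force on a finger pad.
Only numpy, scipy, OpenCV 4.12 (cv2) and the standard library are available. Lean on these libraries where they do the work, as an engineer would, in place of code of your own. Each camera call takes 0.05 s, during which the arm holds its last target. There are 200 camera calls.

## Working session

There is one attempt and no reset: what is moved stays moved. The work goes in short steps, each a Python script; the robot and the scene stay as the last script left them, time stands still between calls to the robot, and variables do not carry over. Pictures are saved under pics/ and viewed, at most 14 in all, crops included, and the job is handed in when it is done.

```bash
mkdir -p pics; python3 - <<'E'
from workcell import bot
import cv2, numpy as np
for c in ("top","side"):
    im=bot.read_camera(c); cv2.imwrite(f"pics/{c}0.png",im[:,:,::-1])
    i=bot.camera_info(c); print(c,np.round(i["camera_matrix"],1).tolist(),i["k1"],np.round(i["pose"],3).tolist())
for l in ("die_24","die_34","die_44","die_54","pad_a","post"):
    for d in bot.boxes_of(l,"top"): print(l,round(d["conf"],2),np.round(d["point"],3))
print(bot.get_state())
E
```

```text
top [[504.6, 0.0, 318.1], [0.0, 504.6, 200.2], [0.0, 0.0, 1.0]] -0.150667261160211 [[0.021, -0.983, 0.18, 0.278], [-1.0, -0.024, -0.016, -0.053], [0.02, -0.179, -0.984, 1.198], [0.0, 0.0, 0.0, 1.0]]
side [[478.0, 0.0, 321.0], [0.0, 478.0, 193.7], [0.0, 0.0, 1.0]] 0.041652399378895935 [[-1.0, -0.024, 0.017, 0.482], [-0.026, 0.494, -0.869, 0.738], [0.013, -0.869, -0.494, 0.522], [0.0, 0.0, 0.0, 1.0]]
die_24 0.94 [ 0.684 -0.282  0.017]
die_24 0.94 [ 0.413 -0.354  0.016]
die_24 0.88 [ 0.594 -0.294  0.011]
die_24 0.83 [ 0.478 -0.05   0.014]
die_24 0.83 [ 0.323 -0.167  0.015]
die_24 0.57 [ 0.493 -0.246  0.015]
die_24 0.43 [0.477 0.135 0.031]
die_24 0.43 [ 0.433 -0.156  0.016]
die_34 0.94 [ 0.684 -0.282  0.017]
die_34 0.94 [ 0.413 -0.354  0.016]
die_34 0.88 [ 0.594 -0.294  0.011]
die_34 0.83 [ 0.478 -0.05   0.014]
die_34 0.83 [ 0.323 -0.167  0.015]
die_34 0.57 [ 0.493 -0.246  0.015]
die_34 0.43 [0.477 0.135 0.031]
die_34 0.43 [ 0.433 -0.156  0.016]
die_44 0.94 [ 0.684 -0.282  0.017]
die_44 0.94 [ 0.413 -0.354  0.016]
die_44 0.88 [ 0.594 -0.294  0.011]
die_44 0.83 [ 0.478 -0.05   0.014]
die_
[... 558 characters left out ...]
_pos': array([ 1.11041652e+00,  2.58674917e-01,  2.13742869e-02,  1.33371855e+00,
       -8.22237538e-06,  1.41823913e+00]), 'joint_velocities': array([ 0.00012023, -0.00300166,  0.00082879,  0.00023655, -0.00054456,
       -0.00080738]), 'joint_efforts': array([-1.52127592e-03, -5.54830348e+01,  3.44404078e+01,  3.48732530e-03,
       -2.40265754e-04,  3.62394445e-06]), 'position': array([0.1666001 , 0.52410113, 0.24818846]), 'orientation': array([-2.96978262e-05,  1.53304363e-01,  9.88179012e-01, -1.07477404e-04]), 'ft_force': array([-0.17033834, -0.14504774, -0.77256446]), 'wrist_torque': array([ 0.00821733,  0.02494311, -0.05886076]), 'grasp_force': 0.0, 'grip_width': 1.0018705004116588}
```

View pics/top0.png

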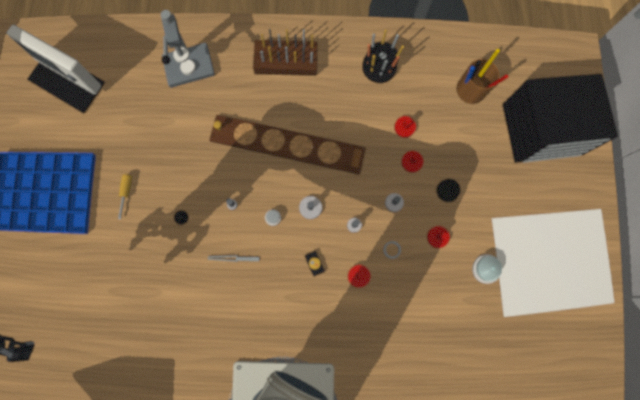

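View pics/side0.png

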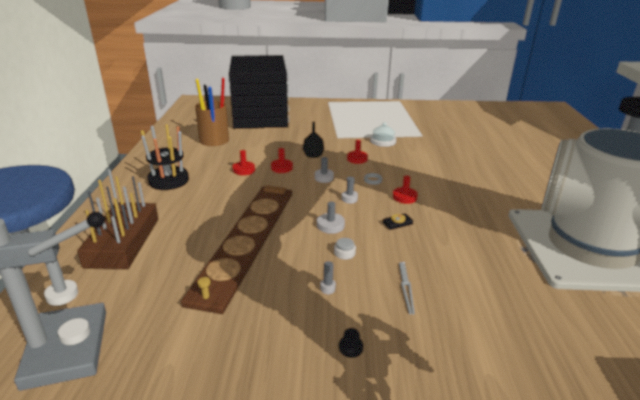

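Top view: the post is at px (217,124), the +y end, so the order from pad_a to pad_d is 24, 34, 44, 54. The grey stemmed dies are at px (231,203) small, (311,207) largest, (355,225) and (395,202). The disc at (273,216) has no stem, and the red and black ones are decoys. Next I'll take a wrist look from above for accurate positions.

```bash
cat > h.py <<'E'
from workcell import bot
import cv2, numpy as np
from scipy.spatial.transform import Rotation as R
def quat(a): return [0,np.cos(a/2),np.sin(a/2),0]   # tool down, tool x at yaw a, closing line perpendicular
def pose(cam):
    i=bot.camera_info(cam)
    if cam!="wrist": return i,np.array(i["pose"])
    s=bot.get_state(); T=np.eye(4); T[:3,:3]=R.from_quat(np.roll(s["orientation"],-1)).as_matrix(); T[:3,3]=s["position"]
    return i,T@np.array(i["mount"])
def pix(i,T,uv,z):
    """pixels -> world on plane z"""
    K=np.array(i["camera_matrix"]); uv=np.atleast_2d(uv).astype(float)
    d=(uv-K[:2,2])/[K[0,0],K[1,1]]; u=d.copy()
    for _ in range(30): u=d/(1+i["k1"]*(u**2).sum(1,keepdims=True))
    w=np.c_[u,np.ones(len(u))]@T[:3,:3].T
    return T[:3,3]+w*((z-T[2,3])/w[:,2:])
def proj(i,T,p):
    K=np.array(i["camera_matrix"]); c=(np.atleast_2d(p)-T[:3,3])@T[:3,:3]; u=c[:,:2]/c[:,2:]
    return u*(1+i["k1"]*(u**2).sum(1,keepdims=True))*[K[0,0],K[1,1]]+K[:2,2]
E
python3 - <<'E'
from h import *
i,T=pose("top")
for n,uv in dict(d24=(231,203),d54=(311,207),d34=(355,225),d44=(395,202)).items(): print(n,pix(i,T,uv,.03).round(3))
i=bot.camera_info("wrist"); print(np.round(i["mount"],3).tolist(),np.round(i["camera_matrix"],1).tolist(),i["k1"])
for x,z in ((.42,.42),(.45,.38),(.45,.33),(.5,.3)):
  for a in (0,np.pi/2,np.pi,-np.pi/2):
    j=bot.inverse_kinematics([x,0,z],quat(a)); print(x,z,round(a,2),None if j is None else np.round(j,2))
E
```

```text
d24 [[0.479 0.133 0.03 ]]
d54 [[ 0.475 -0.056  0.03 ]]
d34 [[ 0.434 -0.16   0.03 ]]
d44 [[ 0.491 -0.254  0.03 ]]
[[0.0, -0.948, -0.319, 0.082], [1.0, 0.0, -0.0, 0.001], [0.0, -0.319, 0.948, -0.125], [0.0, 0.0, 0.0, 1.0]] [[290.1, 0.0, 316.3], [0.0, 290.1, 196.7], [0.0, 0.0, 1.0]] -0.0011815202936691033
0.42 0.42 0 [-0.2   0.04  0.19  1.72  0.    2.94]
0.42 0.42 1.57 [-0.2   0.04  0.19  1.72  0.    1.37]
0.42 0.42 3.14 [-0.2   0.04  0.19  1.72  0.   -0.2 ]
0.42 0.42 -1.57 [-0.2   0.04  0.19  1.72  0.   -1.77]
0.45 0.38 0 [-0.19  0.08  0.13  1.62  0.    2.95]
0.45 0.38 1.57 [-0.19  0.08  0.13  1.62  0.    1.38]
0.45 0.38 3.14 [-0.19  0.08  0.13  1.62  0.   -0.19]
0.45 0.38 -1.57 [-0.19  0.08  0.13  1.62  0.   -1.76]
0.45 0.33 0 [-0.19  0.07 -0.    1.49  0.    2.95]
0.45 0.33 1.57 [-0.19  0.07 -0.    1.49  0.    1.38]
0.45 0.33 3.14 [-0.19  0.07 -0.    1.49  0.   -0.19]
0.45 0.33 -1.57 [-0.19  0.07 -0.    1.49  0.   -1.76]
0.5 0.3 0 [-0.17  0.16  0.03  1.43  0.    2.97]
0.5 0.3 1.57 [-0.17  0.16  0.03  1.43  0.    1.4 ]
0.5 0.3 3.14 [-0.17  0.16  0.03  1.43  0.   -0.17]
0.5 0.3 -1.57 [-0.17  0.16  0.03  1.43  0.   -1.74]
```

```bash
python3 - <<'E'
from h import *
bot.move_to([.53,.02,.27],quat(.2))
i,T=pose("wrist"); im=bot.read_camera("wrist"); np.savez("w1.npz",im=im,T=T)
cv2.imwrite("pics/w1.png",im[:,:,::-1])
for l in ("die_24","pad_a","post"):
    for d in bot.boxes_of(l,"wrist"): print(l,round(d["conf"],2),np.round(d["point"],3),proj(i,T,d["point"]).round())
print(bot.get_state()["time_s"])
E
```

```text
die_24 0.88 [ 0.688 -0.279  0.013] [[580.  88.]]
die_24 0.8 [ 0.49  -0.047  0.014] [[359. 202.]]
die_24 0.77 [ 0.324 -0.165  0.014] [[405. 311.]]
die_24 0.74 [ 0.442 -0.152  0.011] [[420. 244.]]
die_24 0.68 [ 0.501 -0.247  0.012] [[496. 220.]]
die_24 0.64 [0.485 0.132 0.029] [[227. 183.]]
die_24 0.58 [ 0.418 -0.356  0.012] [[541. 282.]]
die_24 0.55 [ 0.603 -0.292  0.015] [[560. 158.]]
pad_a 0.85 [0.656 0.112 0.02 ] [[262.  45.]]
pad_a 0.83 [0.643 0.046 0.022] [[316.  69.]]
pad_a 0.69 [ 0.617 -0.095  0.023] [[423. 116.]]
pad_a 0.63 [ 0.627 -0.022  0.016] [[367.  95.]]
post 0.71 [0.67  0.176 0.048] [[198.  11.]]
2.825
```

View pics/w1.png

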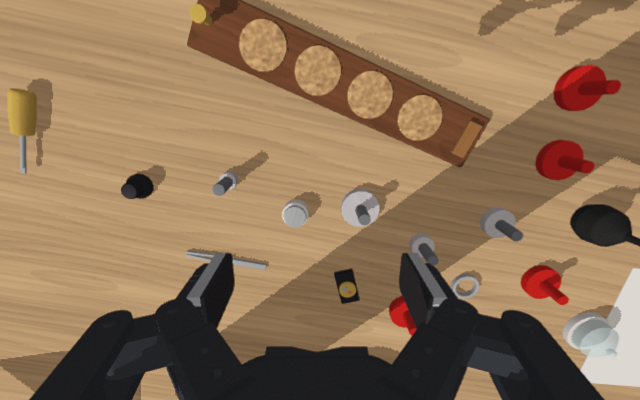

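Wrist view: the four cork pads at (262,45), (318,70), (370,94) and (420,117), with the post at (198,12). The dies are at (225,182), (361,208), (423,246) and (500,224). I'll fit silhouettes to these for position and size.

```bash
cat >> h.py <<'E'
from scipy.optimize import minimize
th=np.linspace(0,2*np.pi,40); ring=np.c_[np.cos(th),np.sin(th)]
def sil(i,T,x,y,D,S=4,z0=0,pad=False):
    m=np.zeros((400*S,640*S),np.uint8)
    for r,a,b in ([(D/2,z0,z0)] if pad else [(D/2,z0,z0+.014),(.008,z0+.014,z0+.052)]):
        p=np.vstack([np.c_[ring*r+[x,y],np.full(40,z)] for z in (a,b)])
        cv2.fillConvexPoly(m,cv2.convexHull(((proj(i,T,p)+.5)*S).astype(np.int32)),1)
    return cv2.resize(m*255,(640,400),interpolation=cv2.INTER_AREA)/255.
def fit(i,T,mask,xy,D,z0=0,pad=False):
    mk=mask.astype(float)
    f=lambda p:1-np.minimum(a:=sil(i,T,p[0],p[1],p[2],4,z0,pad),mk).sum()/max(np.maximum(a,mk).sum(),1)
    s=[[0,0,0],[.006,0,0],[0,.006,0],[0,0,.006]]
    r=minimize(f,[*xy,D],method="Nelder-Mead",options=dict(initial_simplex=np.array([*xy,D])+s,xatol=2e-4,fatol=1e-3,maxiter=80))
    return r.x,1-r.fun
E
python3 - <<'E'
from h import *
for cam in ("wrist","top"):
    i,T=pose(cam); im=bot.read_camera(cam)
    for lab in ("die_24","pad_a"):
        pad=lab[0]=="p"
        for o in bot.outline_of(lab,cam):
            m=o["mask"]; c=np.argwhere(m)[:,::-1].mean(0); rgb=im[m].mean(0)
            if not pad and rgb[0]>1.4*rgb[1] or rgb.mean()<50: continue
            w=pix(i,T,c,.018)[0,:2]
            x,q=fit(i,T,m,w,.056 if pad else .04,.018 if pad else 0,pad)
            print(cam,lab,c.round(),rgb.round(),round(o["conf"],2),"xyD",x.round(4),"iou",round(q,2))
E
```

```text
wrist die_24 [500. 224.] [108. 104. 103.] 0.97 xyD [ 0.497  -0.2529  0.0422] iou 0.95
wrist die_24 [225. 183.] [112. 108. 107.] 0.95 xyD [0.4824 0.136  0.024 ] iou 0.95
wrist die_24 [359. 207.] [157. 152. 152.] 0.68 xyD [ 0.4791 -0.0515  0.0515] iou 0.96
wrist die_24 [424. 247.] [101.  97.  98.] 0.63 xyD [ 0.442  -0.1564  0.0302] iou 0.9
wrist pad_a [420. 117.] [182. 143.  98.] 0.93 xyD [ 0.6148 -0.0932  0.0546] iou 0.97
wrist pad_a [370.  94.] [183. 144.  99.] 0.87 xyD [ 0.6287 -0.0248  0.0543] iou 0.98
wrist pad_a [262.  44.] [181. 143.  98.] 0.85 xyD [0.6564 0.1116 0.055 ] iou 0.98
wrist pad_a [318.  70.] [181. 143.  98.] 0.73 xyD [0.6426 0.0431 0.0551] iou 0.98
top die_24 [311. 207.] [141. 137. 134.] 0.79 xyD [ 0.4771 -0.055   0.0512] iou 0.96
top die_24 [355. 225.] [92. 89. 85.] 0.75 xyD [ 0.4374 -0.1606  0.0322] iou 0.94
top die_24 [394. 202.] [94. 91. 88.] 0.52 xyD [ 0.4947 -0.2547  0.0422] iou 0.95
top pad_a [329. 152.] [148. 111.  71.] 0.61 xyD [ 0.6126 -0.0968  0.0536] iou 0.95
top pad_a [306. 153.] [130.  98.  64.] 0.5 xyD [ 0.6096 -0.04    0.0149] iou 0.82
```

```bash
cat >> h.py <<'E'
dies={24:(.4824,.136),34:(.442,-.1564),44:(.497,-.2529),54:(.4791,-.0515)}
pads={24:(.6565,.1116),34:(.6426,.0432),44:(.6287,-.0250),54:(.6148,-.0934)}
Q=quat(1.37); H=.135; G=.036
def pick(x,y):
    bot.move_to([x,y,H],Q); bot.move_linear([x,y,G],velocity=.12)
    bot.gripper_close(30); s=bot.get_state()
    print("grip",s["grip_width"],s["grasp_force"],s["ft_force"].round(1),"t",s["time_s"])
    bot.move_linear([x,y,H],velocity=.15)
def place(x,y):
    bot.move_to([x,y,H],Q); bot.move_linear([x,y,G+.018+.004],velocity=.12); bot.move_linear([x,y,G+.018+.0007],velocity=.02)
    s=bot.get_state(); print("down",s["ft_force"].round(1),s["grasp_force"],s["grip_width"])
    bot.open(); bot.move_linear([x,y,H],velocity=.15); print("t",bot.get_state()["time_s"])
def check(name):
    """fit all grey dies and pads in a wrist view from above the rack"""
    bot.wait(.2); i,T=pose("wrist"); im=bot.read_camera("wrist"); cv2.imwrite(f"pics/{name}.png",im[:,:,::-1])
    for lab in ("die_24","pad_a"):
        p=lab[0]=="p"
        for o in bot.outline_of(lab,"wrist"):
            m=o["mask"]; c=np.argwhere(m)[:,::-1].mean(0); rgb=im[m].mean(0)
            if (not p and rgb[0]>1.4*rgb[1]) or rgb.mean()<50: continue
            w=pix(i,T,c,.018)[0,:2]; z=.018 if p or w[0]>.56 else 0
            x,q=fit(i,T,m,w,.056 if p else .04,z,p); print(lab,c.round(),"xyD",x.round(4),"iou",round(q,2))
E
python3 - <<'E'
from h import *
pick(*dies[24]); place(*pads[24])
bot.move_to([.53,-.02,.27],quat(.2)); check("w2"); print(bot.get_state()["time_s"])
E
```

```text
grip 0.17688459143870752 29.591556787490845 [-0.8 -0.5  1.4] t 5.6333
down [ 0.4  0.6 -0.5] 29.55730229616165 0.17458449813736854
t 9.65
die_24 [222.  33.] xyD [0.656  0.1108 0.0221] iou 0.93
die_24 [397. 241.] xyD [ 0.4408 -0.1564  0.0323] iou 0.84
die_24 [332. 202.] xyD [ 0.4796 -0.0514  0.0529] iou 0.97
die_24 [474. 219.] xyD [ 0.4975 -0.2535  0.0411] iou 0.93
die_24 [231.  39.] xyD [0.6547 0.1085 0.0512] iou 0.64
pad_a [231.  38.] xyD [0.656  0.1112 0.0557] iou 0.68
pad_a [338.  87.] xyD [ 0.6283 -0.0253  0.0541] iou 0.97
pad_a [389. 110.] xyD [ 0.6147 -0.0934  0.0553] iou 0.97
10.9083
```

View pics/w2.png

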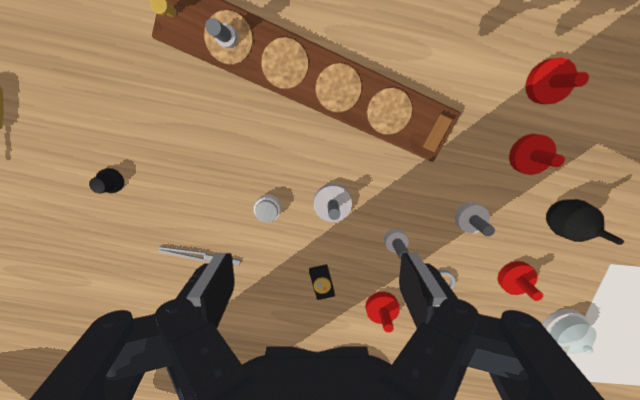

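The wrist view shows die_24 upright in the middle of the post-end pad at (225,35), and the fit puts it about 1 mm off centre. Next are the other three.

```bash
python3 - <<'E'
from h import *
for d in (34,44,54): pick(*dies[d]); place(*pads[d])
bot.move_to([.53,-.02,.27],quat(.2)); check("w3"); print(bot.get_state()["time_s"])
E
```

```text
grip 0.17807925127006433 29.215576350688934 [-1.1  0.4  2.1] t 13.8583
down [ 0.1 -0.7 -0.8] 29.225309193134308 0.17389532773603478
t 18.2333
grip 0.17874523840924122 29.203210473060608 [-1.8  0.1  3.1] t 21.0917
down [ 0.5 -0.3 -2. ] 29.24222230911255 0.1782875925306593
t 25.4
grip 0.17634640510715288 29.212568700313568 [-1.1  1.1  4. ] t 27.6667
down [ 0.2 -0.1 -0.6] 29.254834055900574 0.17630402221567995
t 31.575
die_24 [221.  32.] xyD [0.6564 0.1116 0.0222] iou 0.95
die_24 [284.  62.] xyD [0.6424 0.0421 0.0327] iou 0.96
die_24 [338.  87.] xyD [ 0.6286 -0.0253  0.044 ] iou 0.96
die_24 [390. 110.] xyD [ 0.6148 -0.0934  0.053 ] iou 0.98
pad_a [284.  62.] xyD [0.6425 0.0432 0.0552] iou 0.57
pad_a [337.  88.] xyD [ 0.6285 -0.0256  0.0554] iou 0.3
pad_a [230.  38.] xyD [0.6562 0.1112 0.0554] iou 0.68
33.075
```

View pics/w3.png

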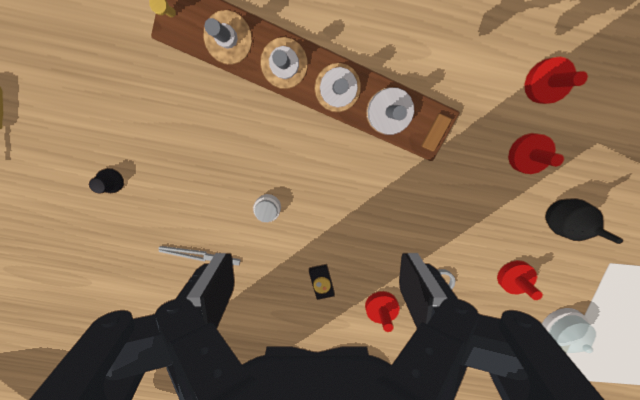

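All four dies stand upright and centred, in order 24, 34, 44, 54 from the post at (225,35), (284,62), (338,87) and (390,110). Handing in.

```bash
python3 -c "
from workcell import bot
bot.wait(.3); print(bot.sign_off())"
```

```text
the job is handed in; nothing more can be done
None
```

All four dies are released and standing upright on their pads, 24, 34, 44 and 54 mm from the post end outward, each within about 1 mm of centre in the last wrist view; I handed the job in at about 33 s of the 83 s allowed.

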